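# Stow the tall power pack and shut its catch

### The arm

A 6-joint arm with a two-finger parallel gripper is mounted at the origin on the work surface. World frame = base frame: x ahead of the robot, y to its left, z up, the work surface at z = 0. Lengths are in mm, angles in rad, forces in N, time in s.
With the tool pointing down it reaches from about 350 to 975 mm from the base axis. Payload 7.1 kg.
Tool frame: the origin (TCP) lies at the very end of the fingers, on their centre line; the grasp point (between the pads) lies ctrl.hold_point_z behind it (ctrl.hold_point_z is the distance from the TCP to the grasp point, in mm); z points along the fingers, y is the line along which they close (so a half turn about z gives the same grasp; the last joint's range is limited). The gripper opens to 88 mm and grips with 3 to 60 N. Pads are 20 mm wide; open, the fingers measure 115 mm over their backs; the gripper's body (75 mm by 178 mm) begins 61 mm behind the grasp point.
Start: joints at [-1.326, 0.423, 1.63, -0, 1.089, -0.019], TCP at [162.988, -603.357, 222.675] pointing down, gripper open.
Joint ranges: [-3, 3], [-0.9, 2.11], [0.09, 2.58], [-1.31, 4.45], [0.11, 2.69], [-2.54, 2.54]. Speed limits (rad/s): [2.39, 2.39, 3.01, 3.14, 3.14, 3.14].

### API

Orientations are given as a rotation vector (axis times angle).
In Python, from workcell import ctrl gives the robot as it stands. The module is installed in compiled form; this text tells all that it offers.
- The arm moves only by the shell command python3 -m creep 'ROWS'. ROWS is JSON, a list of rows, each an object with "translation": the shift along the tool's x, y, z in mm, a list of three; "angular": the turn, a rotation vector about the tool's x, y, z in rad, a list of three; "jaw": the opening, from 0 (shut) to 1 (fully open). A call has exactly 8 rows; each row is the pose to reach, as a shift and turn from the pose commanded when the call began, along the tool's axes at that moment; what a row does not reach only later rows make up. A row lasts 1/8 s, in which the tool goes at most 62.5 mm and 10.7 degrees, less where a joint would pass 70% of its speed; a pose out of reach is approached as far as the arm can. A call with a gripper value outside its range is refused whole. The fingers move at their own pace and stop on an object; the grip force is fixed at half the most. Time passes only in rows, so rows that repeat a pose let the fingers close, or fill a call up. It gives the time, the measured TCP pose, the force, the opening and the grip force at its end, in the units of the state.
- ctrl.get_obs(): the state, without advancing time (a new reading comes with each control period).
- ctrl.get_image(name): name is "scene" or "side" or "wrist"; returns the picture (480x640x3 uint8, red, green, blue); there is no depth.
- ctrl.camera_info(name): a dict with "camera_matrix" (3x3 intrinsics, pixels), "world_from_camera" (4x4, takes a point from camera to world coordinates). Camera axes: x right, y up, looking along -z (the intrinsics and any distortion apply to the point x, -y, -z); pixel columns grow to the right and rows downward; lengths in mm; the calibration is good to about 2 mm. A picture is of the moment at which its call begins: read the wrist's pose just before it. camera_info takes no time and is no camera call; for the wrist camera it gives the pose at the moment of the call.
- ctrl.close_job(): hands the job in; it is judged then, once.
Trained networks look in the newest picture that a camera, given by its name, has taken for a name from the list of things; names that differ only in an ending like _2 or _b are one class to them, and where a whole thing is asked for, a point or a joint stands for the part that bears it (a point fixed in the world has none). Each returns a list of dicts, best first, with "score" (0 to 1); they miss things now and then, are a little off and sometimes report something else, mostly with a low value. They report only what shows in the picture. A call takes as long as a camera call. They do not tell look-alikes from the thing itself.
- ctrl.look_for(camera, label): "rect" ([left, top, right, bottom] in pixels, round what is visible of it).
The state is a dict: "t": time; "qpos": joint angles; "qvel": joint speeds; "joint_torque": joint torques, N m; "ee_pos": TCP position; "orientation": TCP orientation; "ft_force": force on the tool from outside, world axes, zero at the start; "moment": the same for the moment, N m; "width": finger opening in mm; "grasp_force": force on a finger pad.
Only numpy, scipy, OpenCV 4.12 (cv2) and the standard library are available. Lean on these libraries where they do the work, as an engineer would, in place of code of your own. Each camera call takes 0.05 s, during which the arm holds its last target. There are 200 camera calls.

### The job

Slide the heavy grey power pack along the bench, fully home against the back of the aluminium stowage bay, pushing it low near its base so that it does not tip; push only: never lift it or take it by its carrying handle. Once it is home, push the steel catch arm fully shut across the mouth of the bay. Leave the other things on the bench where they are.

Things in the scene. Friction and masses are not known exactly. Their poses are not given: they have to be found in the camera images.
- pack: grey enamelled power pack, upright box 64 mm deep (x) x 130 wide (y) x 110 tall, up to 1 kg, standing loose before the bay mouth on the robot's side; black band round its foot, black carrying handle on top (138 mm high in all). Origin: centre of its underside; z up, +x towards the bay, -x face (vents, two clips) towards the robot
- pack_foot (a point): low middle of the pack's -x face, 32 mm from its axis and 15 mm above the bench: where to push. Sliding takes 3 to 8 N; pushed above about 40 mm the pack may topple. It is about as tall as fingers are long: lean the hand back towards the robot by 15 to 30 degrees so that only the fingertips touch it; two tips spread along its y keep it straight
- pack_handle (a point): middle of the pack's carrying handle (a 10 mm black bar along the pack's y), 133 mm above its underside; not to be taken
- bay: fixed U-shaped aluminium bay, open towards the robot (its -x), walls 45 mm high, 6 thick, no floor: the pack slides on the bench. Inside 158 mm wide (y). Origin: on the bench where the pack's origin is when home, axes alike; back wall's inner face at x = +32 mm. Side walls run from x = +38 to -12 mm, then flare out to x = -40 mm, where the mouth is about 183 mm wide
- catch (a joint): steel catch arm, angle in rad: 0 is fully shut (at a stop, lying along the bay's -y across the mouth, 48 mm before the bay's origin, 13 mm clear of the pack when home); grows as it opens, swinging out towards the robot (1.57: along the bay's -x), then away to the left, up to 2.6. Stiff hinge, about 0.5 N at its end; stays where it is left
- catch_hinge (a point): vertical hinge axis of the catch on a short post at the left (bay +y) of the mouth, at the arm's mid-height: 48 mm before and 112 mm left of the bay's origin, 46 mm above the bench
- catch_pin (a point): upright thumb pin, 12 mm diameter, at the free end of the catch arm, 100 mm from the hinge axis; it stands from 33 to 89 mm above the bench and this point is 61 mm up. The arm itself is a flat bar 6 mm thick, 33 to 59 mm above the bench
- step_block: steel calibration block in four steps, 100 x 30 mm, 10 to 40 mm high; bystander. Origin: centre of underside
- couplant: white closed bottle, 52 mm diameter, 130 mm tall; bystander. Origin: centre of underside
- loupe: black round magnifier, 44 mm diameter, 45 mm tall; bystander. Origin: centre of underside
- probe: small upright steel probe, 26 mm diameter, 46 mm tall; bystander. Origin: centre of underside
- mug: white mug, 78 mm diameter, 90 mm tall; bystander. Origin: centre of underside
- tape: ring of clear tape lying flat, 80 mm diameter, 25 mm tall; bystander. Origin: centre of underside
- meter: black hand-held meter lying flat, 130 x 70 x 30 mm; bystander. Origin: centre of underside
Things that resemble listed ones, but are neither listed nor needed, are in the scene too. Leave any pink or yellow look-alike of the pack alone.

How it is judged:
By the outcome, as a careful person would: the job done as asked, in the order asked, and still so for the second after the job is handed in, with the robot touching nothing.
It also fails if it takes over 67 s, if anything falls off the work surface, if the arm or the gripper's body presses on something with over 40 N, if the wrist force passes 120 N, or if a joint passes its speed limit or range.

## Working session

There is one attempt and no reset: what is moved stays moved. The work goes in short steps, Python scripts to look and compute and a shell command to move; the robot and the scene stay as the last step left them, time stands still between calls to the robot, and variables do not carry over. Pictures are saved under pics/ and viewed, at most 10 in all, crops included, and the job is handed in when it is done.

```bash
mkdir -p pics; ls
python3 - <<'E'
from workcell import ctrl
import cv2,numpy as np
o=ctrl.get_obs(); print({k:np.round(v,3) for k,v in o.items()}, ctrl.hold_point_z)
for n in ["scene","side"]:
    im=ctrl.get_image(n); cv2.imwrite(f"pics/{n}0.png",im[:,:,::-1])
    i=ctrl.camera_info(n); print(n,i.keys(),np.round(i["camera_matrix"],1).tolist(),np.round(i["world_from_camera"],3).tolist())
    for l in ["pack","bay","catch","catch_pin","catch_hinge","pack_foot","pack_handle"]:
        print(l,[(np.round(d["rect"]).tolist(),round(d["score"],2)) for d in ctrl.look_for(n,l)])
E
```

```text
pics
{'t': np.float64(0.0), 'qpos': array([-1.326,  0.424,  1.631, -0.   ,  1.089, -0.019]), 'qvel': array([ 0.003, -0.   ,  0.001, -0.001,  0.   ,  0.   ]), 'joint_torque': array([ 4.0000e-03, -5.4461e+01, -2.7366e+01,  6.5000e-02,  2.3000e-02,
       -0.0000e+00]), 'ee_pos': array([ 162.861, -602.841,  221.906]), 'orientation': array([-3.113, -0.413,  0.   ]), 'ft_force': array([ 0.232, -0.095, -0.285]), 'moment': array([-0.003, -0.058, -0.026]), 'grasp_force': np.float64(0.0), 'width': np.float64(87.497)} 18.700000000000003
scene dict_keys(['camera_matrix', 'world_from_camera']) [[436.9, 0.0, 319.3], [0.0, 436.9, 233.7], [0.0, 0.0, 1.0]] [[0.566, -0.685, 0.46, 1035.39], [0.825, 0.461, -0.328, -343.01], [0.013, 0.565, 0.825, 1004.053], [0.0, 0.0, 0.0, 1.0]]
pack [([201.0, 190.0, 256.0, 251.0], 0.72), ([273.0, 154.0, 321.0, 213.0], 0.66), ([306.0, 209.0, 363.0, 271.0], 0.59)]
bay [([322.0, 202.0, 403.0, 321.0], 0.67)]
catch [([382.0, 206.0, 390.0, 250.0], 0.55)]
catch_pin [([380.0, 205.0, 388.0, 249.0], 0.77)]
catch_hinge [([321.0, 206.0, 401.0, 315.0], 0.7), ([380.0, 206.0, 391.0, 
[... 589 characters left out ...]
4.0, 232.0, 323.0, 297.0], 0.93), ([374.0, 235.0, 434.0, 292.0], 0.82), ([330.0, 274.0, 394.0, 332.0], 0.7), ([230.0, 236.0, 292.0, 307.0], 0.37)]
bay [([230.0, 236.0, 291.0, 308.0], 0.63)]
catch [([246.0, 268.0, 259.0, 305.0], 0.66)]
catch_pin [([245.0, 269.0, 261.0, 303.0], 0.73), ([205.0, 275.0, 224.0, 292.0], 0.65), ([315.0, 229.0, 352.0, 256.0], 0.32)]
catch_hinge [([230.0, 235.0, 292.0, 308.0], 0.63)]
pack_foot [([380.0, 233.0, 434.0, 292.0], 0.74), ([270.0, 235.0, 324.0, 300.0], 0.72), ([329.0, 274.0, 388.0, 330.0], 0.69)]
pack_handle [([275.0, 234.0, 323.0, 296.0], 0.74), ([376.0, 231.0, 436.0, 294.0], 0.73), ([331.0, 273.0, 389.0, 331.0], 0.63), ([230.0, 234.0, 293.0, 308.0], 0.28)]
```

View pics/scene0.png

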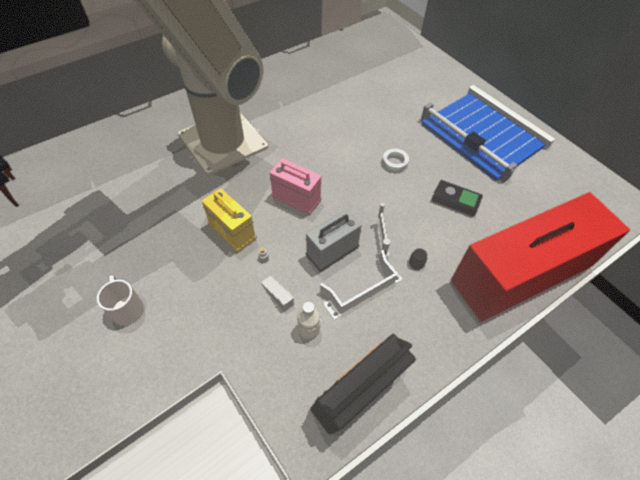

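View pics/side0.png

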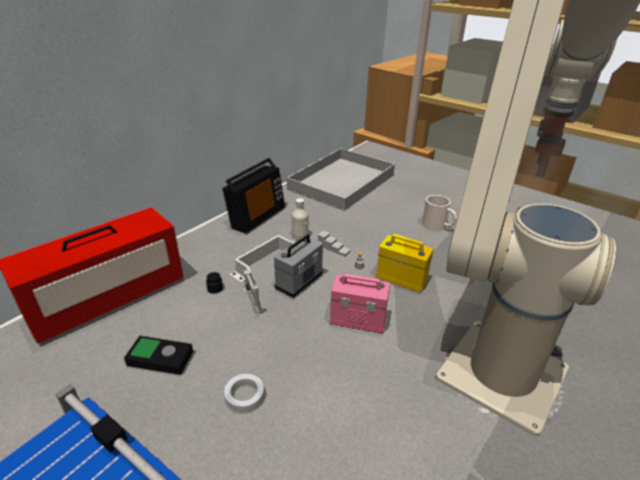

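Scene: the grey pack is at (333,240), in front of the U-shaped bay (360,285). The catch is open, with its pin near (382,208). Pack candidates are grey (333,240), pink (296,187) and yellow (229,220), and the grey one matches the description. In the side view the pack is at (299,263). I'll check it in a close crop.

Run:
```python
import cv2
a=cv2.imread("pics/scene0.png")[200:322,295:410]; b=cv2.imread("pics/side0.png")[225:325,205:335]
cv2.imwrite("pics/c1.png",cv2.resize(a,None,fx=4.8,fy=4.8,interpolation=cv2.INTER_CUBIC))
cv2.imwrite("pics/c2.png",cv2.resize(b,None,fx=6,fy=6,interpolation=cv2.INTER_CUBIC))
```

```text
(no output)
```

View pics/c1.png

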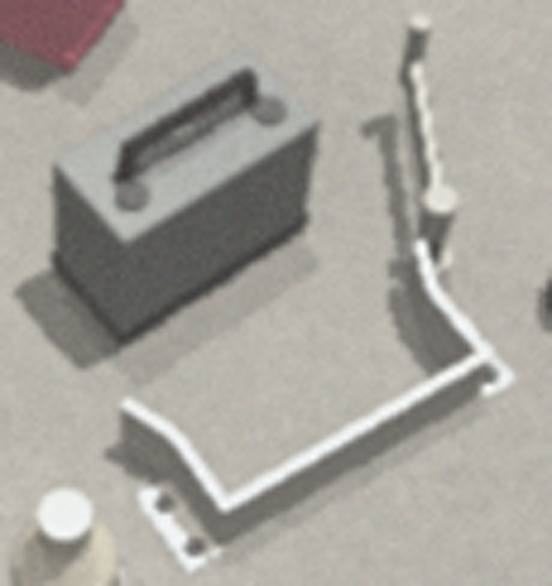

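View pics/c2.png

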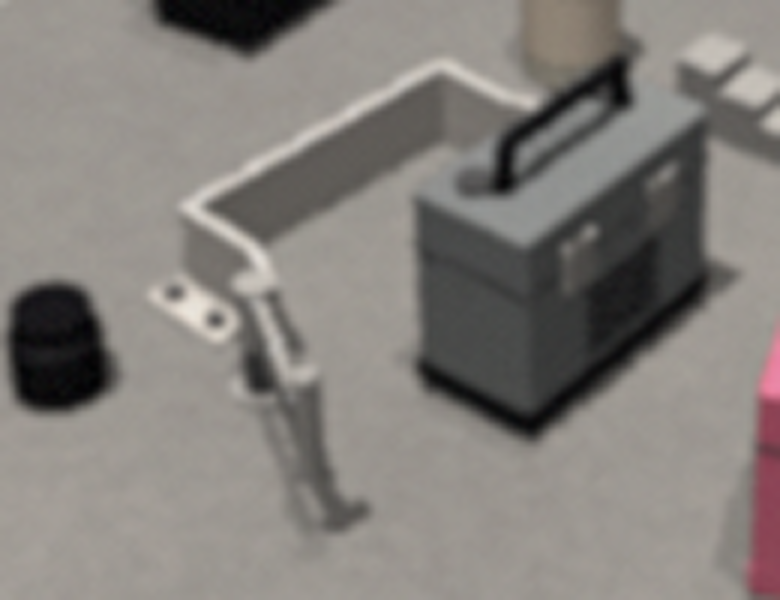

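The crops confirm the upright grey box with its black handle, foot band and two clips. The bay is behind it, with the catch hinge on the bay's +y side and its pin swung out towards the robot. Next I fit the poses.

```bash
cat > h.py <<'E'
import numpy as np
from workcell import ctrl
from scipy.optimize import least_squares
from scipy.spatial.transform import Rotation as R
CI={}
def proj(n,P,ci=None):
    if n not in CI or n=="wrist": CI[n]=ctrl.camera_info(n)
    i=ci or CI[n]; T=np.array(i["world_from_camera"]); K=np.array(i["camera_matrix"])
    p=(np.atleast_2d(P)-T[:3,3])@T[:3,:3]; p=p*[1,-1,-1]; q=p@K.T
    return q[:,:2]/q[:,2:]
def place(pose,L):
    x,y,a=pose; L=np.atleast_2d(L).astype(float); c,s=np.cos(a),np.sin(a)
    return np.c_[x+c*L[:,0]-s*L[:,1], y+s*L[:,0]+c*L[:,1], L[:,2]]
def fit(obs,x0):  # obs: (cam, local xyz, uv)
    f=lambda v: np.concatenate([proj(n,place(v,l))[0]-uv for n,l,uv in obs])
    r=least_squares(f,x0,loss="soft_l1",x_scale=[10,10,.1]); return r.x, f(r.x).reshape(-1,2)
S=lambda U,V:(np.array([U,V])+.5)/4.8-.5+[295,200]
D=lambda U,V:(np.array([U,V])+.5)/6-.5+[205,225]
E
python3 - <<'E'
from h import *
s,d="scene","side"
pk=[(s,(-32,-65,110),S(55,168)),(s,(32,-65,110),S(128,242)),(s,(32,65,110),S(320,122)),(s,(32,-65,0),S(122,340)),(s,(-32,-65,0),S(55,262)),(s,(32,65,0),S(305,225)),
 (d,(-32,65,110),D(527,245)),(d,(32,65,110),D(415,195)),(d,(-32,-65,110),D(708,118)),(d,(-32,65,0),D(530,435)),(d,(32,65,0),D(420,370)),(d,(-32,-65,0),D(703,288))]
by=[(s,(38,-85,45),S(225,512)),(s,(38,85,45),S(497,352)),(s,(-40,-94,45),S(125,402)),(s,(-40,94,45),S(420,243)),
 (d,(38,-85,45),D(440,60)),(d,(38,85,45),D(183,207)),(d,(32,-79,0),D(448,145))]
for n,o in (("pack",pk),("bay",by)):
    v,r=fit(o,[600,0,0.]); print(n,v.round(3)); print(r.round(1).tolist())
b=v
for a in (1.4,1.57,1.7,1.85,2.0,2.15,2.3):
    P=place(b,[(-48-100*np.sin(a),112-100*np.cos(a),89)])
    print(a,proj(s,P)[0]-S(420,22),proj(d,P)[0]-D(303,372),P)
print("hinge",place(b,[(-48,112,46)]))
T=np.array(ctrl.camera_info("wrist")["world_from_camera"]);o=ctrl.get_obs()
Rt=R.from_rotvec(o["orientation"]).as_matrix();print(Rt.round(3),"cam in tool",(Rt.T@(T[:3,3]-o["ee_pos"])).round(1),(Rt.T@T[:3,:3]).round(2).tolist())
E
```

```text
pack [5.43615e+02 5.00270e+01 6.20000e-02]
[[-1.4, -1.4], [-0.7, 0.5], [-0.2, -1.1], [-0.1, 2.4], [-0.8, 2.1], [-0.7, 0.9], [-0.3, 0.9], [-1.4, 0.1], [-0.4, -1.6], [-0.2, 2.8], [-0.6, 4.1], [-0.4, 2.5]]
bay [ 6.69016e+02  4.86360e+01 -4.90000e-02]
[[-0.8, -0.1], [-0.8, 0.9], [-0.3, -0.2], [-0.3, -0.5], [-0.5, 0.2], [-2.0, 0.3], [-1.4, -0.0]]
1.4 [-21.79548565   7.22220161] [21.05842264 -9.54982911] [[527.27265902 150.66483001  89.        ]]
1.57 [-16.85260378   4.21875194] [16.46566614 -6.13073156] [[526.64347243 167.63270513  89.        ]]
1.7 [-12.67379255   2.43385097] [12.33305828 -3.81113096] [[528.10748918 180.54079486  89.        ]]
1.85 [-7.51456927  0.95760896] [ 6.99696052 -1.52617961] [[531.85768434 195.04991191  89.        ]]
2.0 [-2.09196398  0.12861606] [1.17805317 0.27288704] [[537.73398421 208.83568505  89.        ]]
2.15 [ 3.48841368 -0.04018115] [-4.97321878  1.52922606] [[545.60441976 221.58851555  89.        ]]
2.3 [9.11910631 0.45350656] [-11.29169486   2.20205775] [[555.29223797 233.02200231  89.        ]]
hinge [[626.52860174 162.84094734  46.        ]]
[[ 0.965  0.261  0.   ]
 [ 0.261 -0.965 -0.   ]
 [ 0.     0.    -1.   ]] cam in tool [  75.2    0.6 -162.5] [[0.0, 0.96, 0.28], [1.0, -0.0, 0.0], [0.0, 0.28, -0.96]]
```

Run:
```python
from h import *
def tri(a,b):
    f=lambda P: np.concatenate([proj("scene",P)[0]-a,proj("side",P)[0]-b]); r=least_squares(f,[500,0,50]); return r.x.round(0),r.fun.round(1)
for n,a,b in [("pink",(297,186),(361,302)),("yellow",(229,220),(404,262)),("probe",(263,255),(360,260)),("block",(278,292),(334,243)),("bottle",(309,320),(300,219)),("loupe",(418,258),(214,282)),("meter",(457,198),(160,354)),("tape",(396,160),(244,392)),("grey",(333,241),(299,264))]: print(n,*tri(a,b))
b=np.array([669,48.6,-.049])
o=ctrl.get_obs(); R0=R.from_rotvec(o["orientation"]); print(o["ee_pos"])
t=np.radians(30); yaw=-.049
c,s=np.cos(t),np.sin(t); M=np.array([[c,0,s],[0,-1,0],[s,0,-c]])
Rt=R.from_euler("z",yaw)*R.from_matrix(M)
print("turn",(R0.inv()*Rt).as_rotvec(), np.degrees((R0.inv()*Rt).magnitude()))
for p in [(450,50,180),(455,50,12)]: print(p,R0.inv().apply(np.array(p)-[162.9,-603,222.3]).round(1))
```

```text
pink [334.  68.  61.] [-2.4 -0.8 -2.1  0.5]
yellow [ 335. -144.   59.] [-0.9 -0.4 -1.   0.4]
probe [ 459. -116.   23.] [-1.2 -0.4 -1.4  0.3]
block [ 572. -139.   19.] [-1.4 -0.4 -1.8  0.3]
bottle [ 694. -126.   63.] [-1.  -0.2 -1.3  0.2]
loupe [697. 216.  25.] [-0.7 -0.  -0.7 -0.1]
meter [603. 451.  16.] [-1.4  0.1 -1.  -0.2]
tape [386. 401.  16.] [-1.4 -0.1 -1.  -0. ]
grey [546.  47.  60.] [-1.  -0.2 -1.   0.1]
[ 163.00009195 -603.353098    222.67682076]
turn [-0.08186517  0.51927137  0.30558757] 34.838869081622825
(450, 50, 180) [ 447.4 -555.6   42.3]
(455, 50, 12) [ 452.3 -554.3  210.3]
```

```bash
cat >> h.py <<'E'
def ground(n,uv,z=0):
    i=ctrl.camera_info(n); T=np.array(i["world_from_camera"]); K=np.array(i["camera_matrix"])
    d=np.linalg.inv(K)@[uv[0],uv[1],1]; d=T[:3,:3]@(d*[1,-1,-1]); return T[:3,3]+d*(z-T[2,3])/d[2]
def tgt(yaw,lean):
    c,s=np.cos(np.radians(lean)),np.sin(np.radians(lean))
    return R.from_euler("z",yaw)*R.from_matrix([[c,0,s],[0,-1,0],[s,0,-c]])
def rel(P,Rt,P0=None,R0=None):
    if P0 is None:
        o=ctrl.get_obs(); P0=o["ee_pos"]; R0=R.from_rotvec(o["orientation"])
    print(R0.inv().apply(np.array(P)-P0).round(1),(R0.inv()*Rt).as_rotvec().round(3))
E
python3 - <<'E'
from h import *
for n,u in [("scene",(308,213)),("scene",(271,203)),("scene",(321,192)),("side",(331,324)),("side",(386,330))]: print(n,u,ground(n,u).round(0))
o=ctrl.get_obs(); R0=R.from_rotvec(o["orientation"]); P1=np.array([480,-300,250.])
rel(P1,R0); rel([475,50,210],tgt(-.049,25),P1,R0)
E
```

```text
scene (308, 213) [398.  70.   0.]
scene (271, 203) [308.   1.   0.]
scene (321, 192) [355. 146.   0.]
side (331, 324) [377. 119.   0.]
side (386, 330) [263.  49.   0.]
[ 385.1 -210.2  -27.3] [0. 0. 0.]
[  86.4 -339.2   40. ] [-0.068  0.433  0.308]
```

```bash
python3 -m creep '[{"translation":[48,-26,-4],"angular":[0,0,0],"jaw":1},{"translation":[98,-53,-8],"angular":[0,0,0],"jaw":1},{"translation":[150,-80,-12],"angular":[0,0,0],"jaw":1},{"translation":[202,-110,-16],"angular":[0,0,0],"jaw":1},{"translation":[254,-138,-20],"angular":[0,0,0],"jaw":1},{"translation":[305,-166,-24],"angular":[0,0,0],"jaw":1},{"translation":[350,-191,-27],"angular":[0,0,0],"jaw":1},{"translation":[385,-210,-27],"angular":[0,0,0],"jaw":1}]'
python3 - <<'E'
from h import *
o=ctrl.get_obs();print(o["t"],o["ee_pos"],o["qpos"]); rel([475,50,210],tgt(-.049,25))
E
```

```text
t: 1.8
ee_pos: [481.5, -298.7, 250.2]
orientation: [3.114, 0.415, 0.001]
ft_force: [-0.1, -0.7, -0.4]
width: 88.2
grasp_force: 0.0
1.8 [ 481.45671024 -298.6620253   250.15272749] [-5.76279230e-01  3.05866813e-01  1.73711328e+00  8.22009143e-05
  1.09767341e+00  7.29512151e-01]
[  85.  -338.2   40. ] [-0.068  0.432  0.309]
```

```bash
python3 -m creep '[{"translation":[10,-42,5],"angular":[-0.009,0.055,0.039],"jaw":1},{"translation":[22,-88,10],"angular":[-0.018,0.11,0.08],"jaw":1},{"translation":[35,-138,16],"angular":[-0.027,0.175,0.125],"jaw":1},{"translation":[48,-188,22],"angular":[-0.038,0.24,0.17],"jaw":1},{"translation":[60,-238,28],"angular":[-0.048,0.305,0.22],"jaw":1},{"translation":[72,-285,34],"angular":[-0.058,0.37,0.265],"jaw":1},{"translation":[80,-318,38],"angular":[-0.065,0.412,0.295],"jaw":1},{"translation":[85,-338,40],"angular":[-0.068,0.432,0.309],"jaw":1}]'
python3 - <<'E'
from h import *
import cv2
o=ctrl.get_obs();print(o["t"],o["ee_pos"],o["qpos"],o["ft_force"]); rel([475,50,210],tgt(-.049,25)); rel([484,49,110],tgt(-.049,25)); rel([484,49,12],tgt(-.049,25))
im=[ctrl.get_image(n)[:,:,::-1] for n in ("wrist","side")]
print({k:np.round(v,3).tolist() for k,v in ctrl.camera_info("wrist").items()})
cv2.imwrite("pics/w1.png",im[0]);cv2.imwrite("pics/s1.png",im[1])
E
```

```text
t: 2.8
ee_pos: [473.1, 49.9, 209.6]
orientation: [3.057, -0.075, 0.678]
ft_force: [-0.3, -0.8, -0.2]
width: 87.6
grasp_force: 0.0
2.8 [473.12319043  49.88666625 209.59437507] [ 0.12794733  0.07191322  2.23766365 -0.18664185  0.40787187  1.90335712] [-0.31745635 -0.80996177 -0.21631439]
[ 1.9 -0.2  0.4] [-0.001 -0.    -0.   ]
[-32.2   0.4  94.9] [-0.001 -0.    -0.   ]
[-73.6   0.5 183.7] [-0.001 -0.    -0.   ]
{'camera_matrix': [[337.317, 0.0, 324.698], [0.0, 337.317, 241.739], [0.0, 0.0, 1.0]], 'world_from_camera': [[-0.047, 0.987, -0.154, 473.178], [-0.999, -0.046, 0.007, 49.112], [-0.001, 0.154, 0.988, 388.807], [0.0, 0.0, 0.0, 1.0]]}
```

View pics/w1.png

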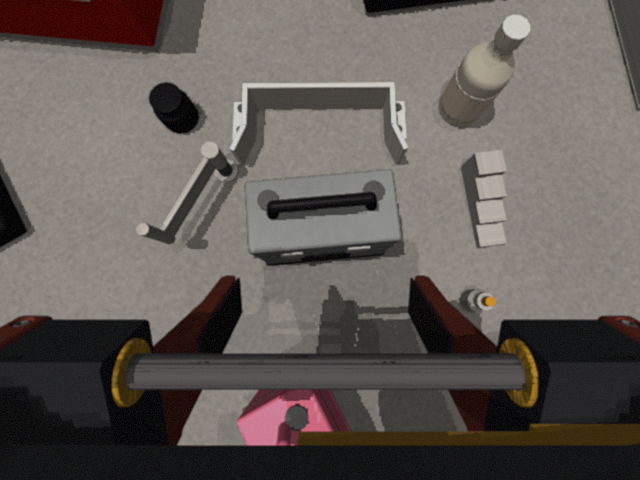

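Wrist view: the pack's top corners are at (247,183), (393,172), (250,252) and (401,242). The bay's back corners are at (243,84) and (396,83), the hinge is at (210,149) and the pin at (143,229). A pink corner shows between the fingers at about (300,395).

Run:
```python
from h import *
w="wrist"
ci=ctrl.camera_info(w)
v,r=fit([(w,(32,65,110),(247,183)),(w,(32,-65,110),(393,172)),(w,(-32,65,110),(250,252)),(w,(-32,-65,110),(401,242))],[543,50,.06]);print("pack",v.round(3),r.round(1).tolist())
v,r=fit([(w,(38,85,45),(243,84)),(w,(38,-85,45),(396,83)),(w,(32,79,45),(249,91)),(w,(32,-79,45),(390,90)),(w,(-40,-94,45),(407,157)),(w,(-40,94,45),(231,154))],[669,48,-.05]);print("bay",v.round(3),r.round(1).tolist())
h=ground(w,(210,149),60);p=ground(w,(143,229),89);print("hinge",h,place(v,[(-48,112,60)]),"pin",p, np.linalg.norm((h-p)[:2]))
for u in [(237,418),(345,400),(240,410)]: print("pink",ground(w,u,110).round(0))
```

```text
pack [5.42584e+02 4.75180e+01 3.20000e-02] [[-2.2, -1.8], [2.0, -2.2], [-2.0, 2.9], [2.4, 0.7]]
bay [ 6.64475e+02  4.62090e+01 -4.40000e-02] [[-0.1, 1.8], [-0.2, 2.4], [-0.9, -0.2], [0.6, 0.4], [-0.3, -5.1], [1.0, -1.7]]
hinge [626.56632735 160.49238699  60.        ] [[621.46531772 160.21848798  60.        ]] pin [539.21872004 210.83218702  89.        ] 100.81517728013645
pink [382. 121. 110.]
pink [391.  37. 110.]
pink [388. 119. 110.]
```

View pics/s1.png

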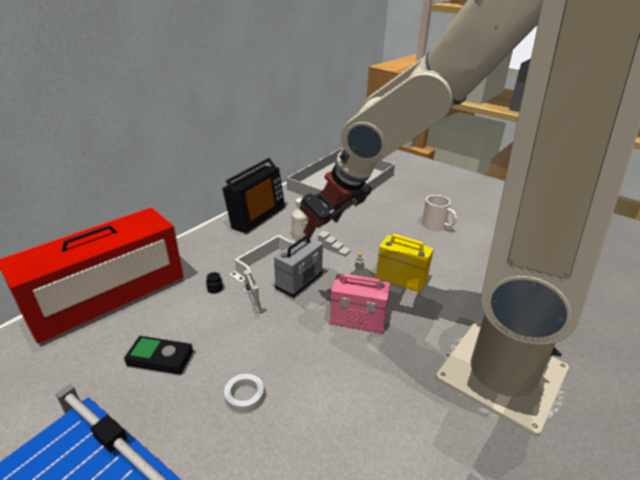

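Run:
```python
from h import *
for z in (180,110,60,12): rel([487,49.5,z],tgt(-.047,20))
```

```text
[ 0.1 -0.3 32.5] [-0.    -0.086 -0.   ]
[-29.4  -0.3  96. ] [-0.    -0.086 -0.   ]
[-50.5  -0.3 141.3] [-0.    -0.086 -0.   ]
[-70.7  -0.2 184.9] [-0.    -0.086 -0.   ]
```

```bash
python3 -m creep '[{"translation":[0,0,15],"angular":[0,-0.04,0],"jaw":1},{"translation":[-1,0,33],"angular":[0,-0.086,0],"jaw":1},{"translation":[-15,0,65],"angular":[0,-0.086,0],"jaw":1},{"translation":[-30,0,96],"angular":[0,-0.086,0],"jaw":1},{"translation":[-44,0,125],"angular":[0,-0.086,0],"jaw":1},{"translation":[-54,0,147],"angular":[0,-0.086,0],"jaw":1},{"translation":[-60,0,160],"angular":[0,-0.086,0],"jaw":1},{"translation":[-62,0,163],"angular":[0,-0.086,0],"jaw":1}]'
python3 - <<'E'
from h import *
import cv2
for p in [(487,49.5,12),(496,49.5,12)]: rel(p,tgt(-.047,20)); rel(p,tgt(-.047,25))
im=[cv2.resize(ctrl.get_image("scene")[150:330,220:420,::-1],None,fx=2.9,fy=2.9),cv2.resize(ctrl.get_image("side")[170:345,220:420,::-1],None,fx=2.9,fy=2.9)]
cv2.imwrite("pics/d1.png",cv2.resize(np.hstack([i[:505] for i in im]),(800,348)))
E
```

```text
t: 3.9
ee_pos: [490.3, 49.4, 42.5]
orientation: [3.078, -0.08, 0.524]
ft_force: [0.4, 0.0, -0.2]
width: 87.8
grasp_force: 0.0
[-13.2  -0.2  27.7] [ 0.011  0.011 -0.003]
[-13.2  -0.2  27.7] [ 0.011  0.099 -0.003]
[-4.7 -0.7 30.7] [ 0.011  0.011 -0.003]
[-4.7 -0.7 30.7] [ 0.011  0.099 -0.003]
```

View pics/d1.png

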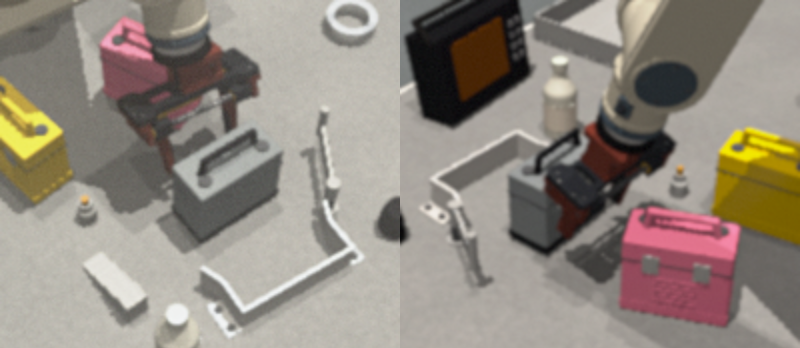

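Both fingers are between the pink box and the pack, touching neither: clear gaps and no force. I go down the rest of the way.

```bash
python3 -m creep '[{"translation":[-3,0,6],"angular":[0,0,0],"jaw":1},{"translation":[-6,0,14],"angular":[0,0,0],"jaw":1},{"translation":[-9,0,21],"angular":[0,0,0],"jaw":1},{"translation":[-11,0,26],"angular":[0,0.02,0],"jaw":1},{"translation":[-12,0,28],"angular":[0,0.04,0],"jaw":1},{"translation":[-12,0,28],"angular":[0,0.06,0],"jaw":1},{"translation":[-12,0,28],"angular":[0,0.08,0],"jaw":1},{"translation":[-12,0,28],"angular":[0,0.09,0],"jaw":1}]'
python3 - <<'E'
from h import *
o=ctrl.get_obs();print(o["ee_pos"],o["ft_force"])
for p in [(500,50,12),(540,50,12),(560,50,12)]: rel(p,tgt(-.047,26))
E
```

```text
t: 5.0
ee_pos: [505.4, 52.2, 47.7]
orientation: [3.064, -0.077, 0.569]
ft_force: [-2.1, 0.4, -1.1]
width: 87.7
grasp_force: 0.9
[505.36984332  52.21116993  47.71219355] [-2.10468041  0.43056063 -1.08711638]
[-17.7   1.9  31.5] [0.016 0.086 0.001]
[19.6 -0.2 45.8] [0.016 0.086 0.001]
[38.2 -1.2 53. ] [0.016 0.086 0.001]
```

Run:
```python
from h import *
o=ctrl.get_obs();print(o["qpos"].round(3),o["ft_force"],R.from_rotvec(o["orientation"]).as_matrix().round(3).tolist(), o["moment"])
```

```text
[ 0.127  0.491  2.216 -0.809  0.109  2.54 ] [-2.10468041  0.43056063 -1.08711638] [[0.932, -0.053, 0.358], [-0.044, -0.998, -0.033], [0.359, 0.015, -0.933]] [0.03556903 0.59396702 0.05406418]
```

```bash
cat > kin.py <<'E'
from h import *
from scipy.optimize import least_squares
e=lambda ax,t: R.from_euler(ax,t)
def fk(q,g):
    h,a,L1,eo,L2,d=g
    A=e("z",q[0]); B=A*e("y",q[1]); C=B*e("y",q[2]); W=C*e("z",q[3]); V=W*e("y",q[4]); T=V*e("z",-q[5]+np.pi/2) 
    P=np.array([0,0,h])+A.apply([a,0,0])+B.apply([0,0,L1])+C.apply([eo,0,L2])+V.apply([0,0,d])
    return P,T
data=[([-1.326,.4235,1.6305,0,1.089,-.019],[162.95,-603.3,222.6],[-3.113,-.413,0]),
([-.576279,.305867,1.737113,0,1.097673,.729512],[481.46,-298.66,250.15],[3.114,.415,.001]),
([.127947,.071913,2.237664,-.186642,.407872,1.903357],[473.12,49.89,209.59],[3.057,-.075,.678])]
E
python3 - <<'E'
from kin import *
o=ctrl.get_obs(); data.append((o["qpos"],o["ee_pos"],o["orientation"]))
for s in (1,-1):
  for s6 in (1,-1):
    def f(g):
        out=[]
        for q,p,w in data:
            q=np.array(q).copy(); q[3]*=s; q[5]*=s6
            P,T=fk(q,g); out+=[*(P-p)]
        return np.array(out)
    r=least_squares(f,[200,0,450,0,450,250]); print(s,s6,r.x.round(1),abs(r.fun).max().round(2))
    q,p,w=data[3];q=np.array(q).copy(); q[3]*=s; q[5]*=s6; print(fk(q,r.x)[1].as_matrix().round(2).tolist())
E
```

```text
1 1 [236.9  42.9 504.7  41.9 442.3 228.8] 12.15
[[0.29, -0.89, 0.36], [-0.95, -0.32, -0.03], [0.14, -0.33, -0.93]]
1 -1 [236.9  42.9 504.7  41.9 442.3 228.8] 12.15
[[0.93, -0.05, 0.36], [-0.04, -1.0, -0.03], [0.36, 0.02, -0.93]]
-1 1 [ 89.1 127.6 389.4 -28.  358.   70.8] 18.33
[[-0.89, -0.3, 0.34], [-0.28, 0.95, 0.12], [-0.36, 0.02, -0.93]]
-1 -1 [ 89.1 127.6 389.4 -28.  358.   70.8] 18.33
[[-0.04, -0.94, 0.34], [-0.99, 0.08, 0.12], [-0.14, -0.33, -0.93]]
```

```bash
sed -i 's/-q\[5\]+np.pi/q[5]*-1+np.pi/' kin.py
python3 - <<'E'
from kin import *
o=ctrl.get_obs(); data.append((o["qpos"],o["ee_pos"],o["orientation"]))
def fk(q,g):
    h,a,L1,eo,L2,d,w,c=g
    A=e("z",q[0]); B=A*e("y",q[1]); C=B*e("y",q[2]); W=C*e("z",q[3]); V=W*e("y",q[4]); T=V*e("z",q[5]+np.pi/2)
    return np.array([0,0,h])+A.apply([a,c,0])+B.apply([0,0,L1])+C.apply([eo,0,L2])+V.apply([w,0,d]),T
for q,p,w in data:
    q=np.array(q).copy();q[5]*=-1; print("rot err",(fk(q,np.zeros(8))[1].inv()*R.from_rotvec(w)).magnitude().round(3))
def f(g,full=0):
    out=[]
    for q,p,w in data: out+=[*(fk(q,g)[0]-p)]
    return np.array(out)
for mask in ([0,1,2,3,4,5],[0,2,3,4,5,6],[0,1,2,3,4,5,6],[0,1,2,4,5,6],[0,1,2,4,5,7],[0,2,4,5,6,7],[0,1,2,4,5,6,7]):
    def F(x):
        g=np.zeros(8); g[mask]=x; return f(g)
    x0=np.array([200,0,450,0,450,250,0,0.])[mask]
    r=least_squares(F,x0); print(mask,r.x.round(1),abs(r.fun).max().round(2)); 
print(F(r.x).reshape(-1,3).round(1))
E
```

```text
Traceback (most recent call last):
AttributeError: 'float' object has no attribute 'round'
```

```bash
cat > kin2.py <<'E'
from kin import *
o=ctrl.get_obs(); data.append((o["qpos"],o["ee_pos"],o["orientation"]))
def fk(q,g):
    h,a,L1,eo,L2,d,w,c=g
    A=e("z",q[0]); B=A*e("y",q[1]); C=B*e("y",q[2]); W=C*e("z",q[3]); V=W*e("y",q[4]); T=V*e("z",q[5]+np.pi/2)
    return np.array([0,0,h])+A.apply([a,c,0])+B.apply([0,0,L1])+C.apply([eo,0,L2])+V.apply([w,0,d]),T
E
python3 - <<'E'
from kin2 import *
for q,p,w in data:
    print("rot err",round((fk(q,np.zeros(8))[1].inv()*R.from_rotvec(w)).magnitude(),3), end=" ")
    for s in (1,-1):
      q2=np.array(q)*1.; q2[5]*=s; print(fk(q2,np.zeros(8))[1].as_matrix()[:,0].round(2), R.from_rotvec(w).as_matrix()[:,0].round(2))
def f(g):
    return np.concatenate([fk(q,g)[0]-p for q,p,w in data])
for mask in ([0,1,2,3,4,5],[0,2,3,4,5,6],[0,1,2,3,4,5,6],[0,1,2,4,5,6],[0,1,2,4,5,7],[0,2,4,5,6,7],[0,1,2,4,5,6,7]):
    def F(x):
        g=np.zeros(8); g[mask]=x; return f(g)
    r=least_squares(F,np.array([200,0,450,0,450,250,0,0.])[mask]); print(mask,r.x.round(1),round(abs(r.fun).max(),2)); 
print(F(r.x).reshape(-1,3).round(1))
E
```

```text
rot err 0.0 [0.97 0.26 0.  ] [0.97 0.26 0.  ]
[ 0.97  0.22 -0.  ] [0.97 0.26 0.  ]
rot err 0.001 [0.97 0.26 0.  ] [0.97 0.26 0.  ]
[-0.15  0.99 -0.  ] [0.97 0.26 0.  ]
rot err 0.0 [ 0.91 -0.04  0.42] [ 0.91 -0.04  0.42]
[-0.74 -0.58 -0.33] [ 0.91 -0.04  0.42]
rot err 0.0 [ 0.93 -0.04  0.36] [ 0.93 -0.04  0.36]
[ 0.29 -0.95  0.14] [ 0.93 -0.04  0.36]
[0, 1, 2, 3, 4, 5] [236.9  42.9 504.7  41.9 442.3 228.8] 12.15
[0, 2, 3, 4, 5, 6] [267.4 536.8  51.3 465.4 272.  -15.1] 11.84
[0, 1, 2, 3, 4, 5, 6] [252.5  15.5 521.2  45.4 453.8 253.1 -12.7] 12.0
[0, 1, 2, 4, 5, 6] [178.2  51.  462.1 413.7 178.5 -10.9] 13.18
[0, 1, 2, 4, 5, 7] [180.   62.  459.6 413.6 176.3   6.8] 9.52
[0, 2, 4, 5, 6, 7] [207.3 501.9 447.3 226.5 -15.3   5.3] 11.8
[0, 1, 2, 4, 5, 6, 7] [181.8  55.9 462.3 415.4 180.3  -3.6   6.2] 8.31
[[-7.4  6.1  7.4]
 [-1.1 -6.1  3.3]
 [-1.7  4.2 -8.3]
 [ 5.5  7.8 -2.4]]
```

```bash
cat >> kin2.py <<'E'
g0=least_squares(lambda g:np.concatenate([*(fk(q,g)[0]-p for q,p,w in data),.02*(g-[200,0,480,0,430,230,0,0])]),[200,0,450,0,450,250,0,0.]).x
lo=np.array([-3,-.9,.09,-1.31,.11,-2.54]);hi=np.array([3,2.11,2.58,4.45,2.69,2.54])
def ik(P,T,q0):
    f=lambda q:np.r_[(fk(q,g0)[0]-P)/100,(T.inv()*fk(q,g0)[1]).as_rotvec()]
    r=least_squares(f,np.clip(q0,lo+.001,hi-.001),bounds=(lo,hi)); return r.x,np.sqrt(2*r.cost)
E
python3 - <<'E'
from kin2 import *
print(g0.round(1))
for seed in ([.1,.5,2.2,0,.3,1.6],[.1,.5,2.2,3.1,.3,-1.5],[.1,.5,2.2,1.57,.3,0],[.1,.5,2.2,3.1,.3,1.6]):
  for lean in (5,10,15,20,25,30,35,40):
    out=[]
    for x in (487,530,580,628):
        q,c=ik(np.array([x,49,14]),tgt(-.047,lean),seed); out.append("%.3f/%.2f"%(c,q[4]))
    print(np.round(seed,1)[3:],lean,out,q.round(2))
E
```

```text
[3.056e+02 3.600e+00 5.584e+02 7.430e+01 4.815e+02 3.025e+02 1.000e-01
 1.170e+01]
[0.  0.3 1.6] 5 ['0.000/0.40', '0.000/0.46', '0.000/0.53', '0.000/0.59'] [ 0.06  0.69  1.77 -0.02  0.59  1.7 ]
[0.  0.3 1.6] 10 ['0.000/0.27', '0.000/0.33', '0.000/0.40', '0.000/0.47'] [ 0.07  0.67  1.83 -0.04  0.47  1.73]
[0.  0.3 1.6] 15 ['0.000/0.14', '0.000/0.20', '0.000/0.27', '0.000/0.33'] [ 0.07  0.66  1.89 -0.1   0.33  1.78]
[0.  0.3 1.6] 20 ['0.057/0.11', '0.025/0.11', '0.000/0.13', '0.000/0.20'] [ 0.08  0.65  1.95 -0.22  0.2   1.91]
[0.  0.3 1.6] 25 ['0.138/0.11', '0.099/0.11', '0.057/0.11', '0.021/0.11'] [ 0.09  0.65  1.99 -0.7   0.11  2.4 ]
[0.  0.3 1.6] 30 ['0.222/0.11', '0.184/0.11', '0.140/0.11', '0.097/0.11'] [ 0.1   0.65  1.99 -0.84  0.11  2.54]
[0.  0.3 1.6] 35 ['0.308/0.11', '0.269/0.11', '0.225/0.11', '0.183/0.11'] [ 0.1   0.65  1.99 -0.85  0.11  2.54]
[0.  0.3 1.6] 40 ['0.393/0.11', '0.355/0.11', '0.311/0.11', '0.268/0.11'] [ 0.1   0.65  1.99 -0.85  0.11  2.54]
[ 3.1  0.3 -1.5] 5 ['0.283/0.11', '0.322/0.11', '0.368/0.11', '0.411/0.11'] [ 0.11  0.67  2.04  4.27  0.11 -2.54]
[ 3.1  0
[... 1886 characters left out ...]
.67  1.83 -0.04  0.47  1.73]
[3.1 0.3 1.6] 15 ['0.000/0.14', '0.000/0.20', '0.000/0.27', '0.000/0.33'] [ 0.07  0.66  1.89 -0.1   0.33  1.78]
[3.1 0.3 1.6] 20 ['0.040/0.11', '0.025/0.11', '0.000/0.13', '0.000/0.20'] [ 0.08  0.65  1.95 -0.22  0.2   1.91]
[3.1 0.3 1.6] 25 ['0.000/0.18', '0.000/0.12', '0.035/0.11', '0.021/0.11'] [ 0.09  0.65  1.99 -0.7   0.11  2.4 ]
[3.1 0.3 1.6] 30 ['0.000/0.34', '0.000/0.26', '0.000/0.18', '0.000/0.12'] [ 0.09  0.67  2.05  3.79  0.12 -2.1 ]
[3.1 0.3 1.6] 35 ['0.000/0.51', '0.000/0.43', '0.000/0.34', '0.000/0.26'] [ 0.1   0.68  2.09  3.48  0.26 -1.78]
[3.1 0.3 1.6] 40 ['0.000/0.69', '0.000/0.59', '0.000/0.50', '0.000/0.41'] [ 0.11  0.71  2.13  3.39  0.41 -1.68]
```

The wrist is at its limit (q5 = 0.11), so it can't lean further at low height near the robot. By my model about 15° is feasible. With the TCP at z≈28, the hand's body passes above the pack's top and the tips contact at about 30 mm, below the 40 mm limit. I back off first.

```bash
python3 -m creep '[{"translation":[1,0,-6],"angular":[0,-0.01,0],"jaw":1},{"translation":[2,0,-12],"angular":[0,-0.02,0],"jaw":1},{"translation":[3,0,-19],"angular":[0,-0.04,0],"jaw":1},{"translation":[4,0,-26],"angular":[0,-0.06,0],"jaw":1},{"translation":[5,0,-33],"angular":[0,-0.08,0],"jaw":1},{"translation":[6,0,-41],"angular":[0,-0.1,0],"jaw":1},{"translation":[6,0,-41],"angular":[0,-0.1,0],"jaw":1},{"translation":[6,0,-41],"angular":[0,-0.1,0],"jaw":1}]'
python3 - <<'E'
from h import *
o=ctrl.get_obs();print(o["ee_pos"],o["ft_force"],o["qpos"].round(3)); M=R.from_rotvec(o["orientation"]).as_matrix(); print("lean",np.degrees(np.arctan2(M[0,2],-M[2,2])),M[1,:])
for p in [(488,50,60),(488,50,28)]: rel(p,tgt(-.047,15))
E
```

```text
t: 6.0
ee_pos: [496.4, 53.3, 87.7]
orientation: [3.091, -0.079, 0.415]
ft_force: [0.2, -0.7, -0.4]
width: 87.9
grasp_force: 0.0
[496.44574993  53.34140259  87.67606414] [ 0.18798847 -0.74382255 -0.40610259] [ 0.121  0.392  2.162 -0.186  0.332  1.91 ]
lean 15.27024467100527 [-0.04698857 -0.99848278 -0.02870926]
[-15.3   3.4  24.6] [ 0.016 -0.006 -0.002]
[-23.8   2.9  55.4] [ 0.016 -0.006 -0.002]
```

```bash
python3 -m creep '[{"translation":[-5,2,1],"angular":[0.008,0,0],"jaw":1},{"translation":[-10,3,3],"angular":[0.016,0,0],"jaw":1},{"translation":[-13,3,14],"angular":[0.016,-0.006,0],"jaw":1},{"translation":[-16,3,25],"angular":[0.016,-0.006,0],"jaw":1},{"translation":[-19,3,37],"angular":[0.016,-0.006,0],"jaw":1},{"translation":[-22,3,48],"angular":[0.016,-0.006,0],"jaw":1},{"translation":[-24,3,55],"angular":[0.016,-0.006,0],"jaw":1},{"translation":[-24,3,55],"angular":[0.016,-0.006,0],"jaw":1}]'
python3 - <<'E'
from h import *
import cv2
o=ctrl.get_obs();print(o["ee_pos"],o["ft_force"],o["qpos"].round(3)); M=R.from_rotvec(o["orientation"]).as_matrix(); print("lean",np.degrees(np.arctan2(M[0,2],-M[2,2])),M[1,:])
for p in [(510,50,28),(560,50,28)]: rel(p,tgt(-.047,15));rel(p,tgt(-.047,17))
im=[cv2.resize(ctrl.get_image("scene")[150:330,220:420,::-1],None,fx=2.9,fy=2.9),cv2.resize(ctrl.get_image("side")[170:345,220:420,::-1],None,fx=2.9,fy=2.9)]
cv2.imwrite("pics/d2.png",cv2.resize(np.hstack([i[:505] for i in im]),(800,348)))
E
```

```text
t: 7.0
ee_pos: [487.0, 49.9, 27.6]
orientation: [3.108, -0.075, 0.405]
ft_force: [0.3, 0.3, 0.5]
width: 87.7
grasp_force: 0.0
[487.00554773  49.86343706  27.58402266] [0.32374094 0.3045183  0.51800178] [ 0.102  0.522  2.193 -0.225  0.174  1.938]
lean 14.846358963449273 [-0.04682734 -0.99882344 -0.01260732]
[22.3 -1.3  5.5] [ 0.001  0.002 -0.001]
[22.3 -1.3  5.5] [ 0.001  0.037 -0.001]
[70.6 -3.7 18.3] [ 0.001  0.002 -0.001]
[70.6 -3.7 18.3] [ 0.001  0.037 -0.001]
```

View pics/d2.png

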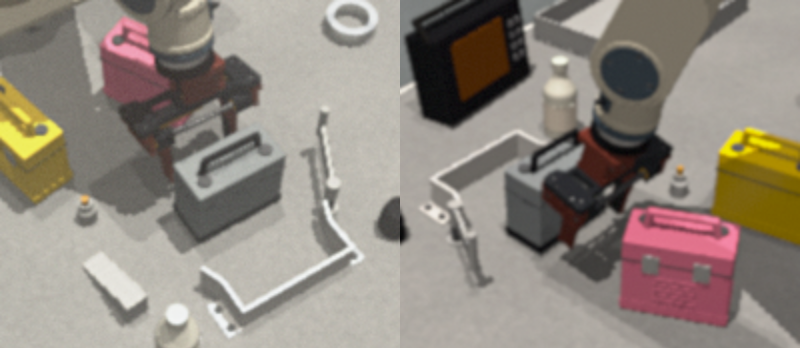

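```bash
python3 -m creep '[{"translation":[6,0,1.5],"angular":[0,0.01,0],"jaw":1},{"translation":[12,-0.5,3],"angular":[0,0.02,0],"jaw":1},{"translation":[18,-1,4.5],"angular":[0,0.03,0],"jaw":1},{"translation":[24,-1.2,6],"angular":[0,0.035,0],"jaw":1},{"translation":[30,-1.5,7.7],"angular":[0,0.04,0],"jaw":1},{"translation":[36,-1.8,9.3],"angular":[0,0.045,0],"jaw":1},{"translation":[42,-2.1,11],"angular":[0,0.05,0],"jaw":1},{"translation":[47,-2.4,12.3],"angular":[0,0.055,0],"jaw":1}]'
python3 - <<'E'
from h import *
import cv2
o=ctrl.get_obs();print(o["ee_pos"],o["ft_force"],o["qpos"].round(3),o["moment"]); M=R.from_rotvec(o["orientation"]).as_matrix(); print("lean",np.degrees(np.arctan2(M[0,2],-M[2,2])),M[1,:])
for p in [(580,49.5,24),(600,49,24)]: rel(p,tgt(-.047,19))
im=[cv2.resize(ctrl.get_image("scene")[150:330,220:420,::-1],None,fx=2.9,fy=2.9),cv2.resize(ctrl.get_image("side")[170:345,220:420,::-1],None,fx=2.9,fy=2.9)]
cv2.imwrite("pics/d3.png",cv2.resize(np.hstack([i[:505] for i in im]),(800,348)))
E
```

```text
t: 8.1
ee_pos: [534.0, 49.5, 27.9]
orientation: [3.094, -0.076, 0.486]
ft_force: [-6.4, -0.7, 4.6]
width: 87.5
grasp_force: 3.5
[533.95588292  49.54459825  27.88530258] [-6.40301415 -0.67072044  4.56857007] [ 0.097  0.554  2.127 -0.292  0.159  1.998] [ 0.04062673  1.10245549 -0.0017497 ]
lean 17.84001633397697 [-0.04636421 -0.99879492 -0.01609559]
[42.6 -2.2 17.8] [ 0.002  0.02  -0.002]
[61.6 -2.7 23.9] [ 0.002  0.02  -0.002]
```

View pics/d3.png

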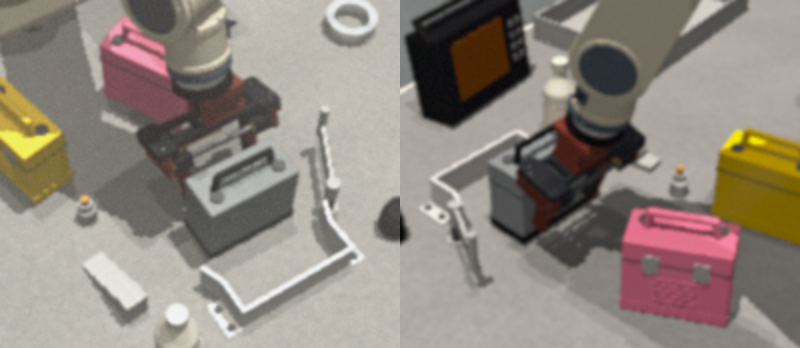

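The pack slides upright at 6.4 N. I continue.

```bash
python3 -m creep '[{"translation":[6.5,-0.3,2],"angular":[0,0.005,0],"jaw":1},{"translation":[13,-0.6,4.2],"angular":[0,0.01,0],"jaw":1},{"translation":[20,-0.9,6.5],"angular":[0,0.015,0],"jaw":1},{"translation":[26.5,-1.2,8.6],"angular":[0,0.02,0],"jaw":1},{"translation":[33,-1.5,10.7],"angular":[0,0.025,0],"jaw":1},{"translation":[40,-1.8,13],"angular":[0,0.03,0],"jaw":1},{"translation":[46.5,-2,15],"angular":[0,0.035,0],"jaw":1},{"translation":[52,-2.3,17],"angular":[0,0.04,0],"jaw":1}]'
python3 - <<'E'
from h import *
o=ctrl.get_obs();print(o["ee_pos"],o["ft_force"],o["qpos"].round(3),o["moment"]); M=R.from_rotvec(o["orientation"]).as_matrix(); print("lean",np.degrees(np.arctan2(M[0,2],-M[2,2])),M[1,:])
for p in [(615,48.5,26),(630,48,26)]: rel(p,tgt(-.047,20))
E
```

```text
t: 9.2
ee_pos: [591.3, 49.6, 28.6]
orientation: [3.083, -0.075, 0.555]
ft_force: [-3.0, -0.3, -2.3]
width: 87.9
grasp_force: 1.7
[591.33280601  49.57168317  28.56811536] [-3.03664142 -0.2986059  -2.26122125] [ 0.088  0.594  2.033 -0.288  0.168  1.983] [-0.01424096  0.90304864 -0.07491599]
lean 20.385519987114225 [-0.04565483 -0.99881449 -0.0168893 ]
[21.3 -0.1 10.7] [ 0.001 -0.007 -0.002]
[35.4 -0.3 15.9] [ 0.001 -0.007 -0.002]
```

```bash
python3 -m creep '[{"translation":[4.5,0,2],"angular":[0,0.005,0],"jaw":1},{"translation":[9,0,4],"angular":[0,0.01,0],"jaw":1},{"translation":[13,0,5.7],"angular":[0,0.015,0],"jaw":1},{"translation":[17,0,7.5],"angular":[0,0.02,0],"jaw":1},{"translation":[20,0,8.8],"angular":[0,0.025,0],"jaw":1},{"translation":[23,0,10],"angular":[0,0.03,0],"jaw":1},{"translation":[25,0,11],"angular":[0,0.03,0],"jaw":1},{"translation":[26,0,11.5],"angular":[0,0.03,0],"jaw":1}]'
python3 - <<'E'
from h import *
o=ctrl.get_obs();print(o["ee_pos"],o["ft_force"],o["qpos"].round(3),o["moment"]); M=R.from_rotvec(o["orientation"]).as_matrix(); print("lean",np.degrees(np.arctan2(M[0,2],-M[2,2])),M[1,:])
E
```

```text
t: 10.2
ee_pos: [619.1, 48.2, 27.1]
orientation: [3.073, -0.075, 0.6]
ft_force: [-7.0, 0.7, 4.2]
width: 87.7
grasp_force: 3.7
[619.131114    48.17491564  27.08250415] [-6.984883    0.65652191  4.23363161] [ 0.083  0.618  1.992 -0.323  0.157  2.012] [ 0.0403371   0.96841011 -0.00134758]
lean 22.087664626549753 [-0.0450178  -0.99881839 -0.01830895]
```

Still sliding. Now I take smaller steps to the stop and watch the force.

```bash
python3 -m creep '[{"translation":[1,0,0.4],"angular":[0,0,0],"jaw":1},{"translation":[2,0,0.8],"angular":[0,0,0],"jaw":1},{"translation":[3,0,1.2],"angular":[0,0,0],"jaw":1},{"translation":[4,0,1.6],"angular":[0,0,0],"jaw":1},{"translation":[4.7,0,1.9],"angular":[0,0,0],"jaw":1},{"translation":[5.4,0,2.2],"angular":[0,0,0],"jaw":1},{"translation":[6,0,2.4],"angular":[0,0,0],"jaw":1},{"translation":[6,0,2.4],"angular":[0,0,0],"jaw":1}]'; python3 -m creep '[{"translation":[0.5,0,0.2],"angular":[0,0,0],"jaw":1},{"translation":[1,0,0.4],"angular":[0,0,0],"jaw":1},{"translation":[1.5,0,0.6],"angular":[0,0,0],"jaw":1},{"translation":[2,0,0.8],"angular":[0,0,0],"jaw":1},{"translation":[2,0,0.8],"angular":[0,0,0],"jaw":1},{"translation":[2,0,0.8],"angular":[0,0,0],"jaw":1},{"translation":[2,0,0.8],"angular":[0,0,0],"jaw":1},{"translation":[2,0,0.8],"angular":[0,0,0],"jaw":1}]'
```

```text
t: 11.2
ee_pos: [625.6, 47.9, 27.1]
orientation: [3.073, -0.075, 0.601]
ft_force: [-5.8, -0.2, 3.0]
width: 87.8
grasp_force: 3.0
t: 12.2
ee_pos: [627.6, 47.8, 27.1]
orientation: [3.073, -0.075, 0.6]
ft_force: [-6.8, 0.5, 4.3]
width: 87.8
grasp_force: 3.5
```

```bash
python3 -m creep '[{"translation":[0.5,0,0.2],"angular":[0,0,0],"jaw":1},{"translation":[1,0,0.4],"angular":[0,0,0],"jaw":1},{"translation":[1.5,0,0.6],"angular":[0,0,0],"jaw":1},{"translation":[2,0,0.8],"angular":[0,0,0],"jaw":1},{"translation":[2.4,0,1],"angular":[0,0,0],"jaw":1},{"translation":[2.8,0,1.1],"angular":[0,0,0],"jaw":1},{"translation":[2.8,0,1.1],"angular":[0,0,0],"jaw":1},{"translation":[2.8,0,1.1],"angular":[0,0,0],"jaw":1}]'
```

```text
t: 13.2
ee_pos: [628.0, 47.5, 26.7]
orientation: [3.074, -0.074, 0.594]
ft_force: [-16.8, 1.9, 12.7]
width: 88.0
grasp_force: 8.6
```

Home: the tip stopped at 628.0, as predicted, with the force up to 17 N. One more small press squares the pack up, then I look.

```bash
python3 -m creep '[{"translation":[0.4,0,0.2],"angular":[0,0,0],"jaw":1},{"translation":[0.8,0,0.3],"angular":[0,0,0],"jaw":1},{"translation":[1.2,0,0.5],"angular":[0,0,0],"jaw":1},{"translation":[1.5,0,0.6],"angular":[0,0,0],"jaw":1},{"translation":[1.5,0,0.6],"angular":[0,0,0],"jaw":1},{"translation":[1.5,0,0.6],"angular":[0,0,0],"jaw":1},{"translation":[1.5,0,0.6],"angular":[0,0,0],"jaw":1},{"translation":[1.5,0,0.6],"angular":[0,0,0],"jaw":1}]'
python3 - <<'E'
from kin2 import *
o=ctrl.get_obs();print(o["qpos"].round(3)); M=R.from_rotvec(o["orientation"]).as_matrix(); print("lean",np.degrees(np.arctan2(M[0,2],-M[2,2])))
P=o["ee_pos"]
for p in [(570,49,28),(560,49,60),(545,49,220)]: rel(p,tgt(-.047,15))
E
```

```text
t: 14.2
ee_pos: [628.2, 47.4, 26.3]
orientation: [3.074, -0.073, 0.59]
ft_force: [-22.3, 1.8, 18.5]
width: 88.1
grasp_force: 11.3
[ 0.081  0.627  1.968 -0.282  0.178  1.968]
lean 21.705937771115284
[-53.5   1.2 -23.1] [ 0.002 -0.118 -0.001]
[-50.9   1.7 -56.5] [ 0.002 -0.118 -0.001]
[  -5.6    2.7 -210.7] [ 0.002 -0.118 -0.001]
```

```bash
python3 -m creep '[{"translation":[-14,0,-5.6],"angular":[0,0,0],"jaw":1},{"translation":[-32,0.6,-13],"angular":[0,0,0],"jaw":1},{"translation":[-51,1,-20],"angular":[0,0,0],"jaw":1},{"translation":[-38,1,-55],"angular":[0,0,0],"jaw":1},{"translation":[-20,1,-100],"angular":[0,-0.05,0],"jaw":0.5},{"translation":[-2,1,-145],"angular":[0,-0.1,0],"jaw":0},{"translation":[12,1,-180],"angular":[0,-0.17,0],"jaw":0},{"translation":[19,1,-196],"angular":[0,-0.24,0],"jaw":0}]'
python3 - <<'E'
from h import *
h=np.array([626.5,161.5]); b=-.047
def c(a,off,r=100):
    u=np.array([-np.sin(a),-np.cos(a)]);t=np.array([np.cos(a),-np.sin(a)]); q=h+R.from_euler("z",b).as_matrix()[:2,:2]@(r*u-t*off); return q
print([(d["rect"],d["score"]) for n in ("scene",) for d in (ctrl.get_image(n),ctrl.look_for(n,"catch_pin"))[1]])
for a,off,z in [(2.1,50,200),(2.1,50,50)]: print(c(a,off)); rel([*c(a,off),z],tgt(-.047,8))
E
```

```text
t: 15.2
ee_pos: [579.1, 49.4, 220.0]
orientation: [3.129, -0.076, 0.239]
ft_force: [0.4, 0.7, -0.9]
width: 51.4
grasp_force: 0.0
[([376.2, 205.1, 392.4, 253.4], 0.65)]
[569.88851596 257.91130574]
[ -24.  -207.8   16.4] [-0.001 -0.016 -0.002]
[569.88851596 257.91130574]
[ -47.2 -207.6  164.6] [-0.001 -0.016 -0.002]
```

```bash
python3 -m creep '[{"translation":[-5,-40,3],"angular":[0,0,0],"jaw":0},{"translation":[-10,-85,6],"angular":[0,-0.01,0],"jaw":0},{"translation":[-15,-130,9],"angular":[0,-0.015,0],"jaw":0},{"translation":[-20,-175,12],"angular":[0,-0.015,0],"jaw":0},{"translation":[-24,-208,16],"angular":[0,-0.015,0],"jaw":0},{"translation":[-32,-208,66],"angular":[0,-0.015,0],"jaw":0},{"translation":[-40,-208,116],"angular":[0,-0.015,0],"jaw":0},{"translation":[-47,-208,165],"angular":[0,-0.015,0],"jaw":0}]'
cat > c.py <<'E'
from h import *
h=np.array([626.5,161.5]); b=-.047
def c(a,off,r=100):
    u=np.array([-np.sin(a),-np.cos(a)]);t=np.array([np.cos(a),-np.sin(a)]); return h+R.from_euler("z",b).as_matrix()[:2,:2]@(r*u-t*off)
E
python3 - <<'E'
from c import *
o=ctrl.get_obs(); print(o["qpos"].round(2))
for a,off in [(2.1,28),(2.0,18),(1.85,18),(1.7,18),(1.55,18),(1.4,18)]: rel([*c(a,off),50],tgt(-.047,8))
E
```

```text
t: 16.3
ee_pos: [563.5, 258.3, 43.3]
orientation: [3.132, -0.075, 0.208]
ft_force: [-0.3, 0.3, -0.1]
width: 0.2
grasp_force: 0.0
[ 0.44  0.62  1.81 -0.11  0.59  2.15]
[-3.7 19.1 -7.2] [-0.001  0.007 -0.001]
[-14.9  35.8  -8.7] [-0.001  0.007 -0.001]
[-22.5  48.9  -9.8] [-0.001  0.007 -0.001]
[-28.1  63.  -10.5] [-0.001  0.007 -0.001]
[-31.6  77.9 -11. ] [-0.001  0.007 -0.001]
[-32.8  93.  -11.2] [-0.001  0.007 -0.001]
```

```bash
python3 -m creep '[{"translation":[-2,10,-1],"angular":[0,0,0],"jaw":0},{"translation":[-4,19,-2],"angular":[0,0,0],"jaw":0},{"translation":[-9,28,-3],"angular":[0,0,0],"jaw":0},{"translation":[-15,36,-4],"angular":[0,0,0],"jaw":0},{"translation":[-19,43,-5],"angular":[0,0,0],"jaw":0},{"translation":[-22.5,49,-5],"angular":[0,0,0],"jaw":0},{"translation":[-25.5,56,-5.5],"angular":[0,0,0],"jaw":0},{"translation":[-28,63,-5.5],"angular":[0,0,0],"jaw":0}]'
python3 - <<'E'
from c import *
ctrl.get_image("wrist"); print([(d["rect"],d["score"],ground("wrist",((d["rect"][0]+d["rect"][2])/2,(d["rect"][1]+d["rect"][3])/2),61).round(0)) for d in ctrl.look_for("wrist","catch_pin")])
for a in (1.6,1.45,1.3,1.15,1.0,.85,.7,.55): rel([*c(a,18),47],tgt(-.047,8))
E
```

```text
t: 17.3
ee_pos: [532.2, 196.2, 47.3]
orientation: [3.131, -0.076, 0.205]
ft_force: [0.1, 0.6, 0.5]
width: 0.3
grasp_force: 0.3
[([344.6, 72.8, 415.7, 319.8], 0.57, array([582., 167.,  61.]))]
[-3.1  8.9 -0.3] [ 0.001  0.01  -0.002]
[-5.1 24.  -0.5] [ 0.001  0.01  -0.002]
[-4.8 39.2 -0.5] [ 0.001  0.01  -0.002]
[-2.2 54.2 -0.2] [ 0.001  0.01  -0.002]
[ 2.5 68.7  0.5] [ 0.001  0.01  -0.002]
[ 9.4 82.2  1.4] [ 0.001  0.01  -0.002]
[18.1 94.6  2.5] [ 0.001  0.01  -0.002]
[ 28.6 105.6   3.9] [ 0.001  0.01  -0.002]
```

```bash
python3 -m creep '[{"translation":[-3,9,0],"angular":[0,0,0],"jaw":0},{"translation":[-5,24,0],"angular":[0,0,0],"jaw":0},{"translation":[-5,39,0],"angular":[0,0,0],"jaw":0},{"translation":[-2,54,0],"angular":[0,0,0],"jaw":0},{"translation":[2.5,69,0.5],"angular":[0,0,0],"jaw":0},{"translation":[9.5,82,1.5],"angular":[0,0,0],"jaw":0},{"translation":[18,94.5,2.5],"angular":[0,0,0],"jaw":0},{"translation":[24,101,3.3],"angular":[0,0,0],"jaw":0}]'
python3 - <<'E'
from c import *
for n in ("wrist","scene"):
    ctrl.get_image(n); print(n,[(d["rect"],d["score"]) for d in ctrl.look_for(n,"catch_pin")])
for a in (1,.6,.3,0): print(a,proj("scene",[*c(a,0),89])[0],proj("wrist",[*c(a,0),89])[0])
for a in (.5,.4,.3,.2,.1): rel([*c(a,17),47],tgt(-.047,8))
E
```

```text
t: 18.4
ee_pos: [552.2, 93.5, 47.2]
orientation: [3.131, -0.078, 0.205]
ft_force: [-0.3, 0.5, 0.0]
width: 0.5
grasp_force: 0.3
wrist [([147.6, 131.0, 369.9, 303.3], 0.66)]
scene [([346.9, 233.7, 392.3, 250.9], 0.69)]
1 [351.2741074 221.3486282] [282.5973447  354.79778297]
0.6 [348.09925922 233.59370023] [353.26090436 288.96672858]
0.3 [349.78217281 243.40245245] [387.94018445 220.97257543]
0 [354.9800999  252.76558729] [402.10547707 141.29297233]
[8.8 9.  1.2] [ 0.     0.009 -0.002]
[17.  14.9  2.3] [ 0.     0.009 -0.002]
[25.8 19.9  3.5] [ 0.     0.009 -0.002]
[35.  24.   4.7] [ 0.     0.009 -0.002]
[44.5 27.2  5.9] [ 0.     0.009 -0.002]
```

The catch follows, now at about 0.6 rad. I continue.

```bash
python3 -m creep '[{"translation":[5,5,0.6],"angular":[0,0,0],"jaw":0},{"translation":[9,9,1.2],"angular":[0,0,0],"jaw":0},{"translation":[13,12,1.8],"angular":[0,0,0],"jaw":0},{"translation":[17,15,2.3],"angular":[0,0,0],"jaw":0},{"translation":[22,17.5,3],"angular":[0,0,0],"jaw":0},{"translation":[26,20,3.5],"angular":[0,0,0],"jaw":0},{"translation":[31,22,4],"angular":[0,0,0],"jaw":0},{"translation":[35,24,4.7],"angular":[0,0,0],"jaw":0}]'
python3 -m creep '[{"translation":[2,0.7,0.3],"angular":[0,0,0],"jaw":0},{"translation":[4,1.3,0.5],"angular":[0,0,0],"jaw":0},{"translation":[6,2,0.8],"angular":[0,0,0],"jaw":0},{"translation":[8,2.6,1],"angular":[0,0,0],"jaw":0},{"translation":[9.5,3,1.3],"angular":[0,0,0],"jaw":0},{"translation":[11,3.4,1.5],"angular":[0,0,0],"jaw":0},{"translation":[12.5,3.7,1.7],"angular":[0,0,0],"jaw":0},{"translation":[14,4,1.9],"angular":[0,0,0],"jaw":0}]'
```

```text
t: 19.6
ee_pos: [586.1, 68.7, 47.2]
orientation: [3.131, -0.076, 0.205]
ft_force: [-0.3, -0.5, -0.0]
width: 0.3
grasp_force: 0.2
t: 20.6
ee_pos: [599.8, 64.2, 47.1]
orientation: [3.131, -0.076, 0.205]
ft_force: [0.1, -0.1, 0.7]
width: 0.3
grasp_force: 0.2
```

```bash
python3 -m creep '[{"translation":[1,0,0.1],"angular":[0,0,0],"jaw":0},{"translation":[2,0,0.3],"angular":[0,0,0],"jaw":0},{"translation":[3,0,0.4],"angular":[0,0,0],"jaw":0},{"translation":[4,0,0.5],"angular":[0,0,0],"jaw":0},{"translation":[5,0,0.7],"angular":[0,0,0],"jaw":0},{"translation":[6,0,0.8],"angular":[0,0,0],"jaw":0},{"translation":[6.5,0,0.9],"angular":[0,0,0],"jaw":0},{"translation":[6.5,0,0.9],"angular":[0,0,0],"jaw":0}]'
```

```text
t: 21.6
ee_pos: [606.0, 63.8, 46.9]
orientation: [3.131, -0.076, 0.204]
ft_force: [-2.0, -0.5, 0.9]
width: 0.5
grasp_force: 0.8
```

Contact with the stop is starting, where predicted (605.6). I press a little further to confirm.

```bash
python3 -m creep '[{"translation":[0.5,0,0],"angular":[0,0,0],"jaw":0},{"translation":[1,0,0.1],"angular":[0,0,0],"jaw":0},{"translation":[1.5,0,0.2],"angular":[0,0,0],"jaw":0},{"translation":[2,0,0.3],"angular":[0,0,0],"jaw":0},{"translation":[2,0,0.3],"angular":[0,0,0],"jaw":0},{"translation":[2,0,0.3],"angular":[0,0,0],"jaw":0},{"translation":[2,0,0.3],"angular":[0,0,0],"jaw":0},{"translation":[2,0,0.3],"angular":[0,0,0],"jaw":0}]'
```

```text
t: 22.6
ee_pos: [606.5, 63.7, 46.7]
orientation: [3.131, -0.076, 0.2]
ft_force: [-7.9, -0.3, 5.1]
width: 0.5
grasp_force: 3.8
```

The catch is hard against its stop: 8 N against a hinge drag of 0.5 N. I retreat and look.

```bash
python3 -m creep '[{"translation":[-10,0,-1],"angular":[0,0,0],"jaw":0},{"translation":[-30,0,-4],"angular":[0,0,0],"jaw":0},{"translation":[-50,0,-7],"angular":[0,0,0],"jaw":0},{"translation":[-48,0,-25],"angular":[0,0,0],"jaw":0},{"translation":[-42,0,-70],"angular":[0,0,0],"jaw":0},{"translation":[-36,0,-115],"angular":[0,0,0],"jaw":0},{"translation":[-32,0,-150],"angular":[0,0,0],"jaw":0},{"translation":[-30,0,-170],"angular":[0,0,0],"jaw":0}]'
python3 - <<'E'
from h import *
import cv2
a=ctrl.get_image("wrist")[:,:,::-1]; b=ctrl.get_image("side")[:,:,::-1]; s=ctrl.get_image("scene")[:,:,::-1]
print({k:np.round(v,4).tolist() for k,v in ctrl.camera_info("wrist").items()})
r=lambda i:cv2.resize(i,(400,300),interpolation=cv2.INTER_CUBIC)
cv2.imwrite("pics/w1b.png",a)
cv2.imwrite("pics/fin.png",np.vstack([np.hstack([r(a[0:300,120:520]),r(b[215:320,210:350])]),np.hstack([r(s[190:325,250:430]),r(s)])]))
E
```

```text
t: 23.6
ee_pos: [558.8, 66.5, 215.9]
orientation: [3.131, -0.076, 0.215]
ft_force: [0.9, -0.4, -1.0]
width: 0.7
grasp_force: 0.0
{'camera_matrix': [[337.3172, 0.0, 324.6979], [0.0, 337.3172, 241.7392], [0.0, 0.0, 1.0]], 'world_from_camera': [[-0.0485, 0.9884, 0.1441, 610.8673], [-0.9988, -0.0478, -0.0082, 62.9627], [-0.0013, -0.1443, 0.9895, 385.3001], [0.0, 0.0, 0.0, 1.0]]}
```

View pics/fin.png

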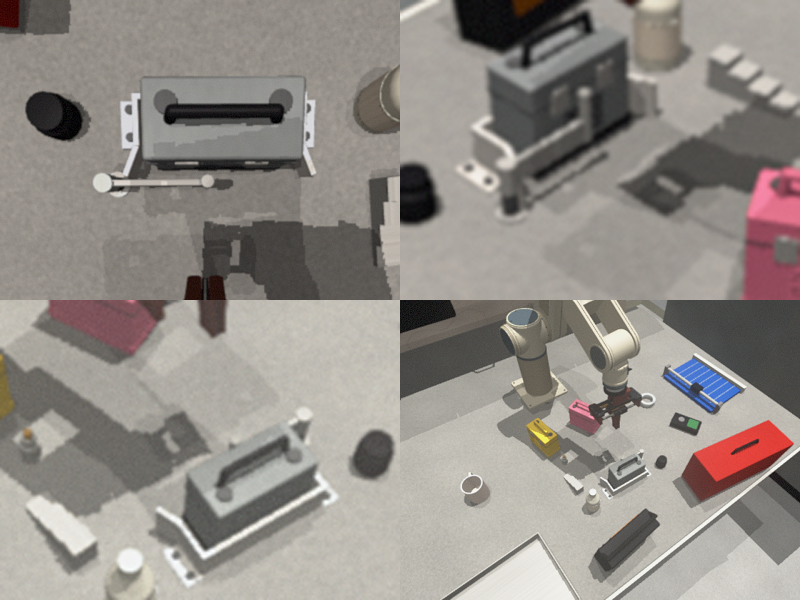

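The pack stands upright and square against the back wall. The catch lies straight across the mouth, from the hinge at (103,182) to the pin at (207,181), parallel to the pack face. The bystanders haven't moved and the robot is clear.

```bash
python3 -c "
from workcell import ctrl
print(ctrl.close_job())"
```

```text
the job is handed in; nothing more can be done
None
```

The pack is fully home against the back of the bay, the catch arm is pushed shut to its stop, nothing else was moved, and the job is handed in at about 24 s; the pack was pushed about 30 mm above the bench rather than 15, because the wrist could not lean far enough any lower.

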